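# Demould a cast roller and hold it in the spring V-cradle

### The job

On the conservator's table, lift the amber resin roller out of the open blue mould, lay it lengthwise and centred in the V of the spring cradle, and gently press it down onto both faces of the V until the cradle has sunk about half its spring travel (its orange pointer stands in the green band, well clear of the stop). Press through the roller only, without touching the cradle or its base, and leave everything else where it stands. Finish while still gripping the roller and holding it pressed down.

Things in the scene. Friction and masses are not known exactly. Their poses are not given: they have to be found in the camera images.
- cast: The amber roller: a plain solid resin cylinder, 30 mm diameter, 120 mm long, about 0.07 to 0.13 kg. Origin at its centre, x along its axis. It starts lying level in the mould with its axis 25 mm above the table.
- mould: Open blue half mould, fixed, 150 mm (x) by 84 mm (y), 25 mm high (28 mm at the white studs), origin at the centre of its underside. The cavity along x takes the lower half of the roller, whose axis lies along the mould's x. A finger gap 50 mm long in x crosses the mould in the middle, floor 6 mm above the table: grip the roller there across y from above.
- stage: Dark steel base plate of the spring cradle, fixed, 140 mm (x, along the V) by 100 mm (y) by 16 mm, origin at the centre of its underside, right below the V's middle; a white post 54 mm high with a green band stands on it at x = 40, y = -45 mm. The whole cradle also floats up to 4 mm sideways (y) on soft springs, 0.25 N a mm, so that a roller a little off line brings the V under itself.
- cradle (a joint): How far the cradle has sunk on its vertical springs (m): 0 up, 0.014 at the stop. It needs about 7 N downwards to start moving and 0.6 N more for each mm; it springs back when let go. The orange pointer is in the green band from 0.003 to 0.011. Its parts cradle_c0 and c1 are the V faces on its +y side, c2 and c3 those on its -y side.
- cradle_v (a point): Point on the sinking aluminium cradle where the middle of the seated roller's axis belongs, 70 mm above the table while the cradle is up; x along the V. The 90 degree V opens upwards, no higher than this point, in two steel V-blocks, each 28 mm long (25 to 53 mm either side in x) and 61 mm wide. Between them is a finger gap 50 mm long, its floor 24 mm below this point.
- brush: Bystander: paint brush lying flat, 180 mm long; loose, leave it. Origin at the centre of its underside
- cup: Bystander: white open mixing cup, 64 mm across, 55 mm high; loose, leave it. Origin at the centre of its underside
- jar: Bystander: low jar with green lid, 70 mm across, 55 mm high; loose, leave it. Origin at the centre of its underside
- pot: Bystander: glass pot with white lid, 60 mm across, 60 mm high; loose, leave it. Origin at the centre of its underside
- tub: Bystander: white and green tub, 84 mm across, 65 mm high; loose, leave it. Origin at the centre of its underside
- tape: Bystander: yellow tape ring lying flat, 96 mm across, 24 mm high; loose, leave it. Origin at the centre of its underside
- weight: Bystander: brass weight, 44 mm across, 48 mm high; loose, leave it. Origin at the centre of its underside
Things that resemble listed ones, but are neither listed nor needed, are in the scene too. What is meant by the cast is not black, and is the larger of those in its own colour. Of the things shaped like the stage, the steel one is meant.

How it is judged:
By the outcome, as a careful person would: the job done as asked, in the order asked, and still so for the second after the job is handed in, while the arm keeps its last pose, push and grip.
It also fails if it takes over 42 s, if anything falls off the work surface, if the arm or the gripper's body presses on something with over 40 N, if the wrist force passes 120 N, or if a joint passes its speed limit or range.

### The arm

A 7-joint arm with a two-finger parallel gripper is mounted at the origin on the work surface. World frame = base frame: x ahead of the robot, y to its left, z up, the work surface at z = 0. Lengths are in m, angles in degrees, forces in N, time in s.
With the tool pointing down it reaches from about 0.35 to 0.9 m from the base axis. Payload 8.1 kg.
Tool frame: the origin (TCP) lies between the finger pads; the fingertips stand env.tip_reach ahead of it and the grasp point (between the pads) lies 5 mm behind it (env.tip_reach is the distance from the TCP to the fingertips, in m); z points along the fingers, y is the line along which they close (so a half turn about z gives the same grasp; the last joint's range is limited). The gripper opens to 92 mm and grips with 3 to 60 N. Pads are 19 mm wide; open, the fingers measure 130 mm over their backs; the gripper's body (75 mm by 190 mm) begins 47 mm behind the grasp point.
Start: joints at [-79.274, 24.895, 1.432, 90.138, -0.665, 64.973, -4.303], TCP at [0.179, 0.599, 0.241] pointing down, gripper open.
Joint ranges: [-149.89, 149.89], [-25.12, 119.58], [-72.63, 75.52], [4.76, 147.25], [-75.54, 255.54], [6.69, 114.76], [-157.13, 157.13]. Speed limits (degrees/s): [127.2, 127.2, 172.46, 172.46, 180, 180, 180].

### API

Orientations are given as a 3x3 rotation matrix whose columns are the frame's x, y, z axes.
In Python, from workcell import status, optics, job, env gives the robot as it stands.
- The arm moves only by the tool apply_moves, never from a script. Its argument "increments" is one flat list of numbers, 7 for each row, row after row: the shift along the tool's x, y, z in units of 25 mm (1.0 is 25 mm), then the turn, a rotation vector about the tool's x, y, z in units of 5 degrees (1.0 is 5 degrees), then the finger opening in mm, from 0 to 91.8. In form: [tx, ty, tz, wx, wy, wz, hand, tx, ty, tz, wx, wy, wz, hand, ...]. A call has 1 to 5 rows; each row shifts and turns the commanded pose from where the row before left it, along the tool's axes as they then stand; what a row does not reach is not made up. A row lasts 1/8 s, in which the tool goes at most 62.5 mm and 10.7 degrees, less where a joint would pass 70% of its speed; a pose out of reach is approached as far as the arm can. A call with a number of a shift or a turn outside -1 to 1 is refused whole. A call with a gripper value outside its range is refused whole. The fingers move at their own pace and stop on an object; "squeeze" is the grip in N (left out, the last holds). Time passes only in rows, so rows that do not move let the fingers close. It gives the time, the measured TCP pose, the force, the opening and the grip force at its end, in the units of the state.
- status.read_state(): the state, without advancing time (a new reading comes with each control period).
- optics.capture(name): name is "scene" or "top"; returns the picture (420x560x3 uint8, blue, green, red); there is no depth.
- optics.get_calibration(name): a dict with "intrinsics" (3x3 intrinsics, pixels), "dist" ([k1, k2, p1, p2, k3] as OpenCV has them; the pictures are not rectified), "view" (4x4, takes a point from world to camera coordinates). Camera axes: x right, y down, z forward; pixel columns grow to the right and rows downward; lengths in m; the calibration is good to about 2 mm. A picture is of the moment at which its call begins. get_calibration takes no time and is no camera call.
- job.job_done(): hands the job in; it is judged then, once.
The state is a dict: "t": time; "qpos": joint angles; "joint_velocities": joint speeds; "tau": joint torques, N m; "tcp_pos": TCP position; "eef_rot": TCP orientation; "contact_force": force on the tool from outside, world axes, zero at the start; "torque": the same for the moment, N m; "gripper_width": finger opening in m; "grip_force": force on a finger pad.
Only numpy, scipy, OpenCV 4.12 (cv2) and the standard library are available. Lean on these libraries where they do the work, as an engineer would, in place of code of your own. Each camera call takes 0.05 s, during which the arm holds its last target. There are 200 camera calls.

## Working session

There is one attempt and no reset: what is moved stays moved. The work goes in short steps, Python scripts to look and compute and a tool call to move; the robot and the scene stay as the last step left them, time stands still between calls to the robot, and variables do not carry over. Pictures are saved under pics/ and viewed, at most 10 in all, crops included, and the job is handed in when it is done.

Besides the shell and the picture viewer there is one more tool, called after "Request:" as name(argument=value, ...) on one line, values as JSON. apply_moves: Moves the arm, as the interface text tells. Its arguments: {"type":"object","properties":{"increments":{"type":"array","items":{"type":"number"}},"squeeze":{"type":"number"}},"required":["increments"]}

```bash
mkdir -p pics
python3 - <<'E'
from workcell import status, optics, job, env
import cv2,numpy as np
for n in("scene","top"):
    cv2.imwrite(f"pics/{n}0.png",optics.capture(n)); c=optics.get_calibration(n)
    print(n,c["intrinsics"],c["dist"],np.round(c["view"],3))
s=status.read_state();print(s,env.tip_reach)
E
```

```text
scene [[444.40142797   0.         281.84025088]
 [  0.         444.40142797 204.46627157]
 [  0.           0.           1.        ]] [0.04620524 0.         0.         0.         0.        ] [[ 0.717  0.697  0.011 -0.442]
 [ 0.453 -0.454 -0.767 -0.185]
 [-0.53   0.555 -0.641  1.51 ]
 [ 0.     0.     0.     1.   ]]
top [[383.96219399   0.         276.62159232]
 [  0.         383.96219399 215.7044905 ]
 [  0.           0.           1.        ]] [-0.02468174  0.          0.          0.          0.        ] [[-0.017 -1.    -0.017  0.024]
 [-0.99   0.019 -0.138  0.598]
 [ 0.138  0.014 -0.99   1.124]
 [ 0.     0.     0.     1.   ]]
{'t': 0.1, 'qpos': array([-79.27382675,  24.93463459,   1.43158747,  90.18118458,
        -0.66499795,  64.97256166,  -4.30527629]), 'joint_velocities': array([ 0.1395135 , -0.03909749,  0.13191055, -0.06929539,  0.0154925 ,
       -0.07351162,  0.04156286]), 'tau': array([ 2.47348500e-03, -6.69124532e+01,  9.87495482e-01, -3.15143681e+01,
       -6.05655159e-02,  3.74787790e-02,  4.78081472e-05]), 'tcp_pos': array([0.17853889, 0.59852788, 0.24001823]), 'eef_rot': array([[-9.58263596e-01,  2.85885998e-01, -2.75283041e-04],
       [ 2.85886102e-01,  9.58262626e-01, -1.37001831e-03],
       [-1.27875602e-04, -1.39153827e-03, -9.99999024e-01]]), 'contact_force': array([ 0.46008184, -0.07583862, -0.11378652]), 'torque': array([ 0.04716542, -0.03294682, -0.01959882]), 'grip_force': 0.0, 'gripper_width': 0.09158782462140226} 0.014
```

View pics/scene0.png

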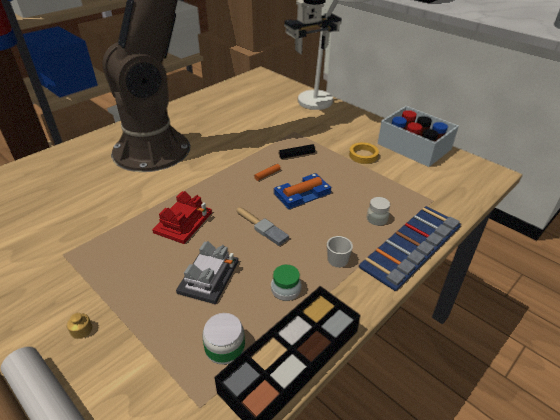

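View pics/top0.png

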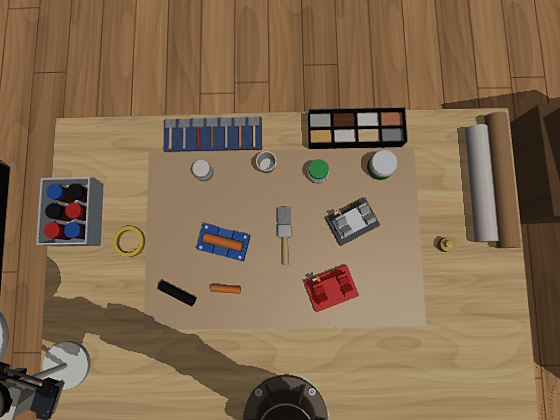

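The scene view shows the mould with the roller at about (303,188) and the steel cradle at (210,270). In the top view they are at (223,241) and (352,220), and the red lookalike is at (330,287). I'll enlarge both targets next.

```bash
cat > h.py <<'E'
import cv2,numpy as np
from workcell import status, optics
def ray(n,uv):
    c=optics.get_calibration(n); V=np.array(c["view"]); 
    p=cv2.undistortPoints(np.array(uv,float).reshape(-1,1,2),np.array(c["intrinsics"]),np.array(c["dist"])).reshape(-1,2)
    d=np.c_[p,np.ones(len(p))]@V[:3,:3]; return -V[:3,:3].T@V[:3,3],d
def onplane(n,uv,z):
    o,d=ray(n,uv); return o+d*((z-o[2])/d[:,2])[:,None]
def proj(n,P):
    c=optics.get_calibration(n); V=np.array(c["view"])
    return cv2.projectPoints(np.array(P,float),cv2.Rodrigues(V[:3,:3])[0],V[:3,3],np.array(c["intrinsics"]),np.array(c["dist"]))[0].reshape(-1,2)
E
python3 - <<'E'
from h import *
t=cv2.imread("pics/top0.png"); s=cv2.imread("pics/scene0.png")
def cr(im,x,y,w=70,h=52,k=5): return cv2.resize(im[y:y+h,x:x+w],None,fx=k,fy=k,interpolation=cv2.INTER_CUBIC)
cv2.imwrite("pics/c1.png",np.vstack([np.hstack([cr(t,188,212),cr(t,317,192)]),np.hstack([cr(s,268,163),cr(s,174,242,70,60)[:260]])]))
def rect(im,m,x,y,w,h):
    k=np.zeros(im.shape[:2],np.uint8);k[y:y+h,x:x+w]=1
    m=(m&(k>0)).astype(np.uint8); n,l,st,_=cv2.connectedComponentsWithStats(m); m=(l==1+np.argmax(st[1:,4])).astype(np.uint8)
    c=max(cv2.findContours(m,0,1)[0],key=cv2.contourArea); return m,cv2.minAreaRect(c)
H=cv2.cvtColor(t,cv2.COLOR_BGR2HSV); h,sa,v=cv2.split(H)
for nm,mk,box,z in[("roller",(h<16)&(sa>150)&(v>120),(188,212,70,52),.033),("mould",(h>95)&(h<125)&(sa>120),(188,212,70,52),.025),("stage",(v<90)&(sa<80),(317,192,70,56),.016)]:
    m,r=rect(t,mk,*box); b=cv2.boxPoints(r); P=onplane("top",b,z)
    print(nm,np.round(r[0],1),np.round(b,1).tolist(),"\n",np.round(P,4).tolist(),P.mean(0).round(4), [np.linalg.norm(P[i]-P[i-1]).round(4) for i in(1,2)],[np.degrees(np.arctan2(*(P[i]-P[i-1])[1::-1])).round(1) for i in(1,2)])
E
```

```text
roller [221.9 241.6] [[201.8000030517578, 240.39999389648438], [203.89999389648438, 232.5], [241.89999389648438, 242.89999389648438], [239.8000030517578, 250.8000030517578]] 
 [[0.5279, 0.2428, 0.033], [0.5518, 0.2365, 0.033], [0.5182, 0.1204, 0.033], [0.4945, 0.127, 0.033]] [0.5231 0.1817 0.033 ] [np.float64(0.0248), np.float64(0.1209)] [np.float64(-14.9), np.float64(-106.2)]
mould [223.1 241.8] [[196.0, 249.0], [202.60000610351562, 222.60000610351562], [250.10000610351562, 234.5], [243.5, 260.8999938964844]] 
 [[0.5025, 0.2621, 0.025], [0.5833, 0.2426, 0.025], [0.5439, 0.096, 0.025], [0.464, 0.1167, 0.025]] [0.5234 0.1793 0.025 ] [np.float64(0.0831), np.float64(0.1518)] [np.float64(-13.6), np.float64(-105.0)]
stage [352.4 221.3] [[325.0, 217.0], [365.3999938964844, 196.8000030517578], [379.79998779296875, 225.60000610351562], [339.3999938964844, 245.8000030517578]] 
 [[0.5949, -0.1358, 0.016], [0.656, -0.2638, 0.016], [0.5649, -0.3037, 0.016], [0.505, -0.1768, 0.016]] [ 0.5802 -0.22    0.016 ] [np.float64(0.1418), np.float64(0.0995)] [np.float64(-64.5), np.float64(-156.3)]
```

View pics/c1.png

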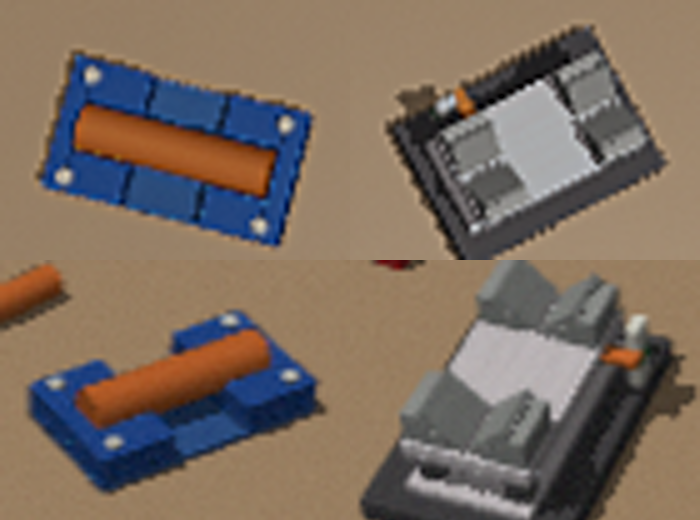

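The enlargement shows the roller lying in the mould. The cradle's V runs lower-left to upper-right in the top view, and its white post is at the upper left, so the stage yaw is about 115°. I'll refine with the studs and check by projecting a few known points.

Run:
```python
from h import *
ims={n:cv2.imread(f"pics/{n}0.png") for n in("top","scene")}
# studs
for n,b in(("top",(188,212,70,52)),("scene",(268,163,70,52))):
    h,s,v=cv2.split(cv2.cvtColor(ims[n],cv2.COLOR_BGR2HSV)); x,y,w,hh=b
    m=((s<80)&(v>130))[y:y+hh,x:x+w].astype(np.uint8)
    k,l,st,ce=cv2.connectedComponentsWithStats(m); ce=ce[1:][st[1:,4]>=2]+[x,y]
    P=onplane(n,ce,.028); print(n,P.round(4).tolist(),P.mean(0).round(4))
# overlay stage & V-block corners for estimate
c=np.array([.580,-.220]); a=np.radians(115)
R=np.array([[np.cos(a),-np.sin(a)],[np.sin(a),np.cos(a)]])
def W(x,y,z): return [*(c+R@[x,y]),z]
pts=[W(x,y,.016) for x,y in((70,50),(-70,50),(-70,-50),(70,-50)) for x,y in[(x/1e3,y/1e3)]]
pts+=[W(x/1e3,y/1e3,.069) for x in(-53,-25,25,53) for y in(-17,17)]
pts+=[W(x/1e3,y/1e3,.069) for x in(-53,-25,25,53) for y in(-30.5,30.5)]
pts+=[W(.040,-.045,.070)]
out=[]
for n,(x,y,w,h) in(("top",(317,192,70,60)),("scene",(170,236,70,70))):
    k=8 if n=="top" else 8
    im=cv2.resize(ims[n][y:y+h,x:x+w],None,fx=5.7,fy=8 if 0 else 5.7,interpolation=cv2.INTER_CUBIC)
    for p in proj(n,pts): cv2.circle(im,tuple(int(q) for q in((p-[x,y]+.5)*5.7)),2,(0,0,255),-1)
    out.append(np.vstack([im,np.zeros((400-im.shape[0],im.shape[1],3),np.uint8)]) if im.shape[0]<400 else im[:400])
cv2.imwrite("pics/c2.png",np.hstack(out))
```

```text
top [[0.5703, 0.2317, 0.028], [0.5385, 0.1114, 0.028], [0.5165, 0.0856, 0.028], [0.5089, 0.2482, 0.028], [0.4768, 0.0892, 0.028], [0.4762, 0.1285, 0.028], [0.4593, 0.1423, 0.028]] [0.5066 0.1481 0.028 ]
scene [[0.5064, 0.2517, 0.028], [0.5367, 0.2571, 0.028], [0.4886, 0.1665, 0.028], [0.4734, 0.1317, 0.028], [0.5683, 0.2358, 0.028], [0.5789, 0.2463, 0.028], [0.5374, 0.1161, 0.028]] [0.5271 0.2007 0.028 ]
```

View pics/c2.png

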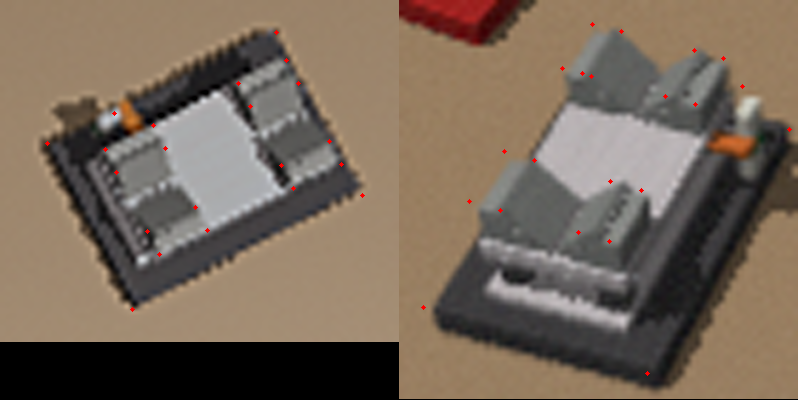

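Stud averages give the mould at about (0.5225, 0.182) with yaw 75°. The top projection agrees with the cradle to within a few mm. I'll fine-tune the cradle later by comparing it with the held roller in the same images.

```bash
cat >> h.py <<'E'
from scipy.spatial.transform import Rotation as Ro
def plan(target,yaw,n):
    """constant tool-frame row (units) taking the current pose to target with tool x at yaw, pointing down"""
    s=status.read_state(); R=np.array(s["eef_rot"]); p=np.array(s["tcp_pos"])
    a=np.radians(yaw); T=np.c_[[np.cos(a),np.sin(a),0],[np.sin(a),-np.cos(a),0],[0,0,-1]]
    w=Ro.from_matrix(R.T@T).as_rotvec()/n
    M=sum(R@Ro.from_rotvec(w*k).as_matrix() for k in range(n))
    t=np.linalg.solve(M,np.array(target)-p)
    print("t",s["t"],"p",p.round(4),"yaw",np.degrees(np.arctan2(R[1,0],R[0,0])).round(2),"F",np.round(s["contact_force"],1),"w",round(s["gripper_width"],4),"grip",round(s["grip_force"],1))
    print(n,"rows of",np.round(t/.025,3),np.round(np.degrees(w)/5,3))
E
python3 -c "
from h import *
plan([.5225,.182,.16],75,20); plan([.5225,.182,.16],75,25)"
```

```text
t 0.1 p [0.1785 0.5985 0.24  ] yaw 163.39 F [ 0.5 -0.1 -0.1] w 0.0916 grip 0.0
20 rows of [-1.183  0.169  0.16 ] [-0.001  0.001  0.884]
t 0.1 p [0.1785 0.5985 0.24  ] yaw 163.39 F [ 0.5 -0.1 -0.1] w 0.0916 grip 0.0
25 rows of [-0.945  0.143  0.128] [-0.     0.001  0.707]
```

Request:
apply_moves(increments=[-0.945, 0.143, 0.128, 0, 0, 0.707, 91, -0.945, 0.143, 0.128, 0, 0, 0.707, 91, -0.945, 0.143, 0.128, 0, 0, 0.707, 91, -0.945, 0.143, 0.128, 0, 0, 0.707, 91, -0.945, 0.143, 0.128, 0, 0, 0.707, 91])

```text
t: 0.72
tcp_pos: [0.2955, 0.5671, 0.2245]
eef_rot: [[-0.824, 0.567, 0.0], [0.567, 0.824, -0.0], [-0.0, -0.0, -1.0]]
contact_force: [0.6, 0.5, -0.5]
gripper_width: 0.0908
grip_force: 0.0
```

Request:
apply_moves(increments=[-0.945, 0.143, 0.128, 0, 0, 0.707, 91, -0.945, 0.143, 0.128, 0, 0, 0.707, 91, -0.945, 0.143, 0.128, 0, 0, 0.707, 91, -0.945, 0.143, 0.128, 0, 0, 0.707, 91, -0.945, 0.143, 0.128, 0, 0, 0.707, 91])

```text
t: 1.35
tcp_pos: [0.3948, 0.5026, 0.2085]
eef_rot: [[-0.613, 0.79, 0.0], [0.79, 0.613, 0.0], [-0.0, 0.0, -1.0]]
contact_force: [0.3, 0.2, -0.9]
gripper_width: 0.0909
grip_force: 0.0
```

Request:
apply_moves(increments=[-0.945, 0.143, 0.128, 0, 0, 0.707, 91, -0.945, 0.143, 0.128, 0, 0, 0.707, 91, -0.945, 0.143, 0.128, 0, 0, 0.707, 91, -0.945, 0.143, 0.128, 0, 0, 0.707, 91, -0.945, 0.143, 0.128, 0, 0, 0.707, 91])

```text
t: 1.98
tcp_pos: [0.4703, 0.4105, 0.1925]
eef_rot: [[-0.344, 0.939, -0.0], [0.939, 0.344, 0.0], [0.0, -0.0, -1.0]]
contact_force: [-0.1, 0.3, 0.5]
gripper_width: 0.0912
grip_force: 0.0
```

Request:
apply_moves(increments=[-0.945, 0.143, 0.128, 0, 0, 0.707, 91, -0.945, 0.143, 0.128, 0, 0, 0.707, 91, -0.945, 0.143, 0.128, 0, 0, 0.707, 91, -0.945, 0.143, 0.128, 0, 0, 0.707, 91, -0.945, 0.143, 0.128, 0, 0, 0.707, 91])

```text
t: 2.6
tcp_pos: [0.5142, 0.2999, 0.1766]
eef_rot: [[-0.043, 0.999, 0.0], [0.999, 0.043, 0.0], [0.0, 0.0, -1.0]]
contact_force: [-0.2, -0.0, -0.3]
gripper_width: 0.0909
grip_force: 0.0
```

Request:
apply_moves(increments=[-0.945, 0.143, 0.128, 0, 0, 0.707, 91, -0.945, 0.143, 0.128, 0, 0, 0.707, 91, -0.945, 0.143, 0.128, 0, 0, 0.707, 91, -0.945, 0.143, 0.128, 0, 0, 0.707, 91, -0.945, 0.143, 0.128, 0, 0, 0.707, 91])

```text
t: 3.22
tcp_pos: [0.5225, 0.1812, 0.1606]
eef_rot: [[0.263, 0.965, 0.0], [0.965, -0.263, 0.0], [0.0, 0.0, -1.0]]
contact_force: [-0.1, -0.5, -0.4]
gripper_width: 0.0914
grip_force: 0.0
```

```bash
python3 -c "
from h import *
plan([.5225,.182,.06],75,5)
cv2.imwrite('pics/s1.png',optics.capture('scene'))
print(status.read_state()['qpos'].round(1))"
```

```text
t 3.225 p [0.5225 0.1812 0.1606] yaw 74.78 F [-0.1 -0.5 -0.4] w 0.0914 grip 0.0
5 rows of [ 0.006 -0.002  0.804] [ 0.    -0.    -0.009]
[-44.8  24.2  27.9 107.8 -14.1  51.4 -25.7]
```

View pics/s1.png

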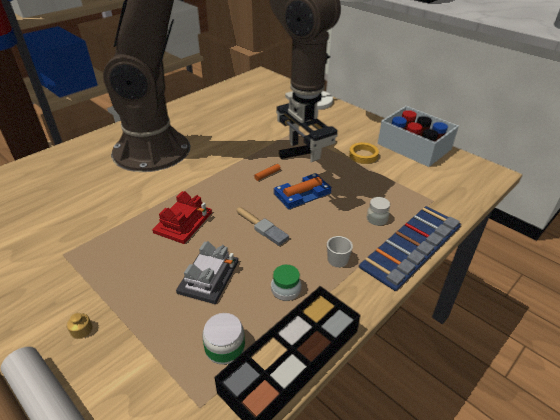

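The open gripper is directly above the roller, at about (305,150), and lined up across it. Next I descend to TCP z ≈ 0.0245 and close.

Request:
apply_moves(increments=[0.006, 0, 0.9, 0, 0, 0, 91, 0.006, 0, 0.9, 0, 0, 0, 91, 0.006, 0, 0.9, 0, 0, 0, 91, 0.006, 0, 0.9, 0, 0, 0, 91, 0.006, 0, 0.9, 0, 0, 0, 91])

```text
t: 3.9
tcp_pos: [0.5228, 0.1831, 0.0475]
eef_rot: [[0.26, 0.966, 0.0], [0.966, -0.26, 0.0], [0.0, 0.0, -1.0]]
contact_force: [0.0, -0.2, -0.6]
gripper_width: 0.091
grip_force: 0.0
```

Request:
apply_moves(increments=[0, 0, 0.3, 0, 0, 0, 91, 0, 0, 0.3, 0, 0, 0, 91, 0, 0, 0.2, 0, 0, 0, 75, 0, 0, 0.12, 0, 0, 0, 60, 0, 0, 0, 0, 0, 0, 50])

```text
t: 4.53
tcp_pos: [0.5229, 0.1835, 0.0254]
eef_rot: [[0.259, 0.966, 0.0], [0.966, -0.259, 0.0], [0.0, 0.0, -1.0]]
contact_force: [-0.4, -0.8, 0.2]
gripper_width: 0.0656
grip_force: 0.0
```

Request:
apply_moves(increments=[0, 0, 0, 0, 0, 0, 42, 0, 0, 0, 0, 0, 0, 36, 0, 0, 0, 0, 0, 0, 32, 0, 0, 0, 0, 0, 0, 28, 0, 0, 0, 0, 0, 0, 24], squeeze=20)

```text
t: 5.15
tcp_pos: [0.5231, 0.1835, 0.0253]
eef_rot: [[0.259, 0.966, 0.001], [0.966, -0.259, 0.0], [0.0, 0.001, -1.0]]
contact_force: [0.3, -0.2, 0.3]
gripper_width: 0.0293
grip_force: 20.0
```

Gripped at 29.3 mm opening. I'll firm up the grip and lift.

Request:
apply_moves(increments=[0, 0, 0, 0, 0, 0, 20, 0, 0, -0.3, 0, 0, 0, 20, 0, 0, -0.9, 0, 0, 0, 20, 0, 0, -0.95, 0, 0, 0, 20, 0, 0, -0.95, 0, 0, 0, 20], squeeze=40)

```text
t: 5.78
tcp_pos: [0.5224, 0.1834, 0.1037]
eef_rot: [[0.259, 0.966, -0.001], [0.966, -0.259, -0.0], [-0.0, -0.001, -1.0]]
contact_force: [-0.1, -0.2, -1.2]
gripper_width: 0.0289
grip_force: 40.0
```

Request:
apply_moves(increments=[0, 0, -0.95, 0, 0, 0, 20, 0, 0, -0.7, 0, 0, 0, 20, 0, 0, 0, 0, 0, 0, 20])

```text
t: 6.15
tcp_pos: [0.5234, 0.1838, 0.1451]
eef_rot: [[0.258, 0.966, 0.002], [0.966, -0.258, 0.001], [0.002, 0.001, -1.0]]
contact_force: [-0.2, 0.3, -1.6]
gripper_width: 0.0289
grip_force: 40.0
```

```bash
python3 -c "
from h import *
plan([.580,-.220,.130],115,20)"
```

```text
t 6.15 p [0.5234 0.1838 0.1451] yaw 75.03 F [-0.2  0.3 -1.6] w 0.0289 grip 40.0
20 rows of [-0.83   0.058  0.03 ] [ 0.001 -0.001 -0.4  ]
```

Request:
apply_moves(increments=[-0.83, 0.058, 0.03, 0, 0, -0.4, 20, -0.83, 0.058, 0.03, 0, 0, -0.4, 20, -0.83, 0.058, 0.03, 0, 0, -0.4, 20, -0.83, 0.058, 0.03, 0, 0, -0.4, 20, -0.83, 0.058, 0.03, 0, 0, -0.4, 20])

```text
t: 6.78
tcp_pos: [0.5093, 0.0796, 0.1392]
eef_rot: [[0.086, 0.996, -0.002], [0.996, -0.086, -0.0], [-0.001, -0.002, -1.0]]
contact_force: [0.5, -0.1, -0.7]
gripper_width: 0.0289
grip_force: 40.0
```

Request:
apply_moves(increments=[-0.83, 0.058, 0.03, 0, 0, -0.4, 20, -0.83, 0.058, 0.03, 0, 0, -0.4, 20, -0.83, 0.058, 0.03, 0, 0, -0.4, 20, -0.83, 0.058, 0.03, 0, 0, -0.4, 20, -0.83, 0.058, 0.03, 0, 0, -0.4, 20])

```text
t: 7.4
tcp_pos: [0.5149, -0.024, 0.1354]
eef_rot: [[-0.089, 0.996, -0.002], [0.996, 0.089, -0.0], [0.0, -0.002, -1.0]]
contact_force: [-0.7, 0.4, -1.5]
gripper_width: 0.029
grip_force: 40.0
```

Request:
apply_moves(increments=[-0.83, 0.058, 0.03, 0, 0, -0.4, 20, -0.83, 0.058, 0.03, 0, 0, -0.4, 20, -0.83, 0.058, 0.03, 0, 0, -0.4, 20, -0.83, 0.058, 0.03, 0, 0, -0.4, 20, -0.83, 0.058, 0.03, 0, 0, -0.4, 20])

```text
t: 8.02
tcp_pos: [0.5385, -0.125, 0.1316]
eef_rot: [[-0.26, 0.966, -0.002], [0.966, 0.26, 0.0], [0.001, -0.002, -1.0]]
contact_force: [-0.3, 0.2, -1.2]
gripper_width: 0.0291
grip_force: 40.0
```

Request:
apply_moves(increments=[-0.83, 0.058, 0.03, 0, 0, -0.4, 20, -0.83, 0.058, 0.03, 0, 0, -0.4, 20, -0.83, 0.058, 0.03, 0, 0, -0.4, 20, -0.83, 0.058, 0.03, 0, 0, -0.4, 20, -0.83, 0.058, 0.03, 0, 0, -0.4, 20])

```text
t: 8.65
tcp_pos: [0.5792, -0.2205, 0.1276]
eef_rot: [[-0.424, 0.906, -0.002], [0.906, 0.424, 0.001], [0.002, -0.001, -1.0]]
contact_force: [-0.3, 0.2, 0.1]
gripper_width: 0.0286
grip_force: 40.0
```

Run:
```python
from h import *
plan([.580,-.220,.090],115,5)
for n,(x,y,w,h) in(("top",(305,180,94,80)),("scene",(160,200,100,100))):
    im=optics.capture(n); cv2.imwrite(f"pics/{n}2.png",im)
a=cv2.imread("pics/top2.png")[170:262,305:405]; b=cv2.imread("pics/scene2.png")[200:292,165:265]
f=lambda i:cv2.resize(i,None,fx=4,fy=4,interpolation=cv2.INTER_CUBIC)
cv2.imwrite("pics/c3.png",np.hstack([f(a),f(b)]))
```

```text
t 8.65 p [ 0.5792 -0.2205  0.1276] yaw 115.08 F [-0.3  0.2  0.1] w 0.0286 grip 40.0
5 rows of [0.001 0.008 0.301] [-0.003 -0.004  0.003]
```

View pics/c3.png

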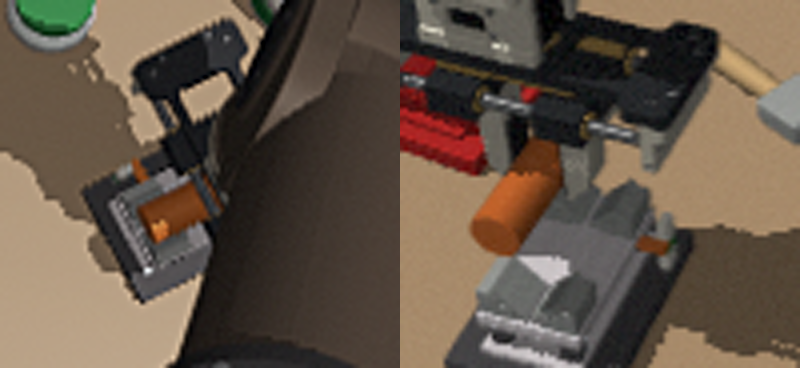

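The roller is held above the cradle, roughly in line; its near end face is at crop (497,225) in the scene view. I'll overlay the predicted roller end and V apex points to measure the remaining offsets.

Run:
```python
from h import *
s=status.read_state(); R=np.array(s["eef_rot"]);p=np.array(s["tcp_pos"])
th=np.linspace(0,2*np.pi,24,endpoint=False)
end=lambda x:np.array([p+R@[x,.015*np.cos(t),.015*np.sin(t)] for t in th])
a=np.radians(115);c=np.array([.580,-.220]);Q=np.array([[np.cos(a),-np.sin(a)],[np.sin(a),np.cos(a)]])
W=lambda x,y,z:[*(c+Q@[x/1e3,y/1e3]),z]
V=[W(x,0,.0488) for x in(-53,-25,25,53)]; B=[W(x,y,.016) for x in(-70,70) for y in(-50,50)]; V+=[W(-53,y,.0488+abs(y)/1e3) for y in(-14,14)]+[W(-25,y,.0488+abs(y)/1e3) for y in(-14,14)]
out=[]
for n,f,(x,y,w,h) in(("top","top2",(322,195,50,62)),("scene","scene2",(170,232,76,76)),("scene","scene0",(170,232,76,76))):
    k=6 if n=="top" else 6
    im=cv2.imread(f"pics/{f}.png")
    if n=="scene": w,h=(70,76)
    im=cv2.resize(im[y:y+h,x:x+w],None,fx=4.2,fy=4.2,interpolation=cv2.INTER_CUBIC)
    dr=lambda P,col:[cv2.circle(im,tuple(int(round(q)) for q in(u-[x,y]+.5)*4.2),1,col,-1) for u in proj(n,P)]
    dr(V,(0,255,0));dr(B,(255,255,0))
    if f!="scene0": dr(end(-.06),(255,0,255))
    out.append(cv2.copyMakeBorder(im,0,320-im.shape[0],0,0,0))
    # roller end: measured mask
    if f!="scene0":
        hh,ss,vv=cv2.split(cv2.cvtColor(cv2.imread(f"pics/{f}.png"),cv2.COLOR_BGR2HSV))
        print(f,"end centre pred",proj(n,[p+R@[-.06,0,0]]).round(1))
cv2.imwrite("pics/c4.png",np.hstack(out))
```

```text
top2 end centre pred [[379.4 207.3]]
scene2 end centre pred [[188.2 258.8]]
```

View pics/c4.png

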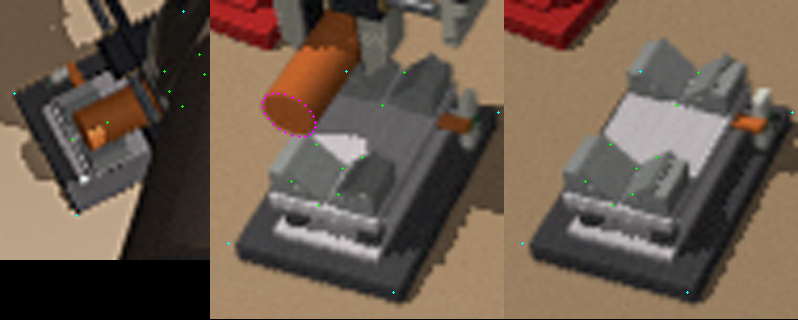

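The scene-view prediction of the roller's end matches the picture to well under a pixel, so the scene calibration and the grip position are good. I'll now measure the base edges by line sampling in both views.

```bash
cat > st.py <<'E'
from h import *
def run(c,yaw):
  a=np.radians(yaw);ex=np.array([np.cos(a),np.sin(a)]);ey=np.array([-ex[1],ex[0]])
  for n in("top","scene"):
    g=cv2.cvtColor(cv2.imread(f"pics/{n}0.png"),cv2.COLOR_BGR2HSV)[:,:,2].astype(np.float32); sat=cv2.cvtColor(cv2.imread(f"pics/{n}0.png"),cv2.COLOR_BGR2HSV)[:,:,1].astype(np.float32)
    o,_=ray(n,[[0,0]])
    for nm,nor,tan,d,L in(("+x",ex,ey,.07,.05),("-x",-ex,-ey,.07,.05),("+y",ey,-ex,.05,.07),("-y",-ey,ex,.05,.07)):
        z=0. if nor@(o[:2]-c-nor*d)>0 else .016
        offs=[]
        for l in np.linspace(-.75*L,.75*L,31):
            q=np.arange(-.014,.0141,.0005)
            P=[[*(c+nor*(d+k)+tan*l),z] for k in q]; uv=proj(n,P).astype(np.float32)
            s=cv2.remap(sat,uv[:,:1],uv[:,1:],cv2.INTER_LINEAR).ravel()  # base is grey, table brown
            hi,lo=np.median(s[-8:]),np.median(s[:8]);m=(hi+lo)/2
            i=np.where((s[:-1]<m)&(s[1:]>=m))[0]
            if hi-lo>25 and len(i): i=i[-1];offs.append((l,q[i]+.0005*(m-s[i])/(s[i+1]-s[i])))
        if len(offs)>5:
            A=np.array(offs);md=np.median(A[:,1]);A=A[abs(A[:,1]-md)<.003];k=np.polyfit(A[:,0],A[:,1],1)
            print(n,nm,"z",z,"off mm",round(A[:,1].mean()*1e3,2),"slope deg",round(np.degrees(k[0]),2),len(A))
        else: print(n,nm,"z",z,"none",len(offs))
run(np.array([.580,-.220]),115)
E
python3 st.py
```

```text
top +x z 0.0 off mm -3.56 slope deg -1.62 31
top -x z 0.016 off mm -0.43 slope deg -1.39 31
top +y z 0.016 off mm -2.57 slope deg -1.26 31
top -y z 0.016 off mm 0.46 slope deg -1.09 25
scene +x z 0.016 none 4
scene -x z 0.0 off mm -4.34 slope deg -1.39 31
scene +y z 0.016 off mm -1.83 slope deg -1.28 22
scene -y z 0.0 off mm -1.07 slope deg -1.47 31
```

```bash
python3 - <<'E'
from h import *
s=status.read_state(); R=np.array(s["eef_rot"]);p=np.array(s["tcp_pos"])
for n,e in(("scene",-1),("top",1)):
    hsv=cv2.cvtColor(cv2.imread(f"pics/{n}2.png"),cv2.COLOR_BGR2HSV); sat=hsv[:,:,1].astype(np.float32)
    o,_=ray(n,[[0,0]]); 
    q=np.arange(-.02,.0201,.0005)
    up=-1  # tool -z is up
    for y in(-.006,-.003,0,.003,.006):
        z=-.015*np.cos(np.arcsin(y/.015)) if n=="top" else None
        if n=="top": P=[p+R@[.06+k,y,z] for k in q]
        else: P=[p+R@[-.06-k,y,np.sqrt(.015**2-y*y)] for k in q]  # lower rim of end face
        uv=proj(n,P).astype(np.float32); v=cv2.remap(sat,uv[:,:1],uv[:,1:],cv2.INTER_LINEAR).ravel()
        m=(v[:20].max()+np.median(v[-15:]))/2; i=np.where((v[:-1]>m)&(v[1:]<=m))[0]
        print(n,"end y",y,"crossings mm",(q[i]*1e3).round(1))
    for x in((-.055,-.05,-.045) if n=="scene" else(.045,.05,.055)):   # lateral
        # silhouette offset: perpendicular to view dir
        c0=p+R@[x,0,0]; d=(c0-o)/np.linalg.norm(c0-o); w=np.cross(R[:,0],d); w/=np.linalg.norm(w)
        k=np.arange(-.024,.0241,.0005); uv=proj(n,[c0+w*t for t in k]).astype(np.float32)
        v=cv2.remap(sat,uv[:,:1],uv[:,1:],cv2.INTER_LINEAR).ravel(); m=(v.max()+np.median(v))/2
        j=np.where(v>(v[len(v)//2]+np.median(np.r_[v[:6],v[-6:]]))/2)[0]; print(n,"lat at",x,(k[j[0]]*1e3).round(1),(k[j[-1]]*1e3).round(1),"w in tool",(R.T@w).round(2))
E
sed -i 's/^run.*//' st.py; python3 -c "
from st import run
import numpy as np
run(np.array([.580,-.220]),116.3)"
```

```text
scene end y -0.006 crossings mm [-1.]
scene end y -0.003 crossings mm [-1.5]
scene end y 0 crossings mm [-1.]
scene end y 0.003 crossings mm [-1.]
scene end y 0.006 crossings mm [-1.]
scene lat at -0.055 -13.5 15.5 w in tool [-0.   -0.87 -0.49]
scene lat at -0.05 -13.5 15.5 w in tool [ 0.   -0.87 -0.49]
scene lat at -0.045 -13.5 15.5 w in tool [ 0.   -0.87 -0.49]
top end y -0.006 crossings mm [5.5]
top end y -0.003 crossings mm [4.5]
top end y 0 crossings mm [5.5]
top end y 0.003 crossings mm [5.5]
top end y 0.006 crossings mm [5.]
top lat at 0.045 -14.5 14.5 w in tool [-0.   -1.    0.04]
top lat at 0.05 -14.5 13.5 w in tool [-0.   -1.    0.04]
top lat at 0.055 -14.5 14.0 w in tool [-0.   -1.    0.04]
top +x z 0.0 off mm -3.6 slope deg -0.31 31
top -x z 0.016 off mm -0.42 slope deg 0.03 31
top +y z 0.016 off mm -2.58 slope deg 0.04 31
top -y z 0.016 off mm 0.37 slope deg 0.45 24
scene +x z 0.016 none 5
scene -x z 0.0 off mm -4.33 slope deg -0.01 31
scene +y z 0.016 off mm -2.07 slope deg -0.04 21
scene -y z 0.0 off mm -1.12 slope deg 0.04 31
```

Run:
```python
from h import *
a=np.radians(116.3);ex=np.array([np.cos(a),np.sin(a)]);ey=np.array([-ex[1],ex[0]]);c=np.array([.580,-.220])-.0014*ey
for n in("top","scene"):
    g=cv2.cvtColor(cv2.imread(f"pics/{n}0.png"),cv2.COLOR_BGR2GRAY).astype(np.float32)
    for e,z in((1,.046),(-1,.046)):
        for y in(-.02,-.01,0,.01,.02):
            q=np.arange(-.012,.0121,.001); uv=proj(n,[[*(c+ex*(e*.025+k)+ey*y),z] for k in q]).astype(np.float32)
            print(n,e,int(y*1e3),cv2.remap(g,uv[:,:1],uv[:,1:],cv2.INTER_LINEAR).ravel().astype(int).tolist())
# outer ends of the aluminium/blocks: end at 53, V apex height
```

```text
top 1 -20 [173, 173, 174, 174, 169, 158, 144, 131, 118, 106, 99, 101, 106, 110, 113, 109, 105, 103, 106, 110, 113, 113, 109, 106, 104]
top 1 -10 [171, 171, 170, 171, 172, 173, 170, 163, 156, 147, 136, 127, 120, 119, 121, 121, 122, 122, 123, 123, 122, 122, 123, 123, 123]
top 1 0 [171, 171, 171, 172, 173, 174, 175, 176, 176, 177, 174, 170, 154, 139, 123, 124, 144, 157, 162, 138, 118, 101, 109, 124, 137]
top 1 10 [172, 172, 173, 174, 175, 174, 173, 155, 133, 107, 85, 83, 82, 81, 83, 84, 86, 86, 86, 86, 86, 86, 86, 86, 87]
top 1 20 [172, 173, 174, 175, 175, 171, 153, 136, 118, 109, 104, 103, 104, 105, 106, 107, 108, 107, 107, 106, 107, 109, 110, 111, 107]
top -1 -20 [112, 111, 110, 106, 98, 83, 69, 55, 41, 34, 48, 68, 93, 116, 139, 163, 180, 179, 176, 174, 172, 171, 171, 170, 170]
top -1 -10 [124, 124, 125, 126, 126, 117, 104, 93, 78, 65, 56, 61, 100, 137, 171, 177, 177, 175, 174, 172, 172, 171, 171, 171, 170]
top -1 0 [163, 149, 138, 134, 143, 163, 189, 169, 143, 120, 112, 113, 114, 115, 138, 159, 174, 176, 174, 173, 172, 172, 172, 172, 171]
top -1 10 [87, 88, 88, 88, 89, 88, 81, 72, 58
[... 795 characters left out ...]
173, 165, 158, 146, 126, 106, 87, 85, 88, 91, 96, 98, 98, 97]
scene -1 -20 [113, 122, 126, 131, 130, 126, 126, 131, 133, 130, 125, 124, 125, 129, 131, 127, 126, 128, 129, 132, 130, 123, 121, 122, 125]
scene -1 -10 [86, 87, 91, 93, 96, 99, 100, 100, 99, 100, 100, 101, 100, 99, 99, 102, 102, 100, 100, 99, 100, 101, 101, 101, 100]
scene -1 0 [114, 114, 114, 116, 116, 115, 115, 115, 120, 124, 126, 120, 116, 115, 116, 118, 120, 127, 140, 147, 152, 158, 167, 178, 181]
scene -1 10 [94, 94, 94, 95, 96, 96, 96, 96, 96, 96, 96, 95, 94, 95, 94, 94, 95, 96, 101, 111, 127, 147, 163, 176, 179]
scene -1 20 [95, 94, 95, 96, 97, 97, 97, 96, 96, 96, 96, 95, 94, 93, 95, 96, 97, 97, 96, 96, 97, 98, 99, 99, 112]
```

Relative to the held roller, both views put the V at about +1.8 mm along x and −1.4 mm in y, with yaw about 116.3°. The target is (0.5805, −0.2178).

```bash
python3 -c "
from h import *
plan([.5805,-.2178,.076],116.3,5)"
```

```text
t 8.75 p [ 0.5793 -0.2225  0.1277] yaw 114.91 F [-0.6 -0.4 -1.8] w 0.0291 grip 40.0
5 rows of [0.03  0.025 0.414] [-0.003  0.001 -0.056]
```

Request:
apply_moves(increments=[0.03, 0.025, 0.414, 0, 0, -0.056, 20, 0.03, 0.025, 0.414, 0, 0, -0.056, 20, 0.03, 0.025, 0.414, 0, 0, -0.056, 20, 0.03, 0.025, 0.414, 0, 0, -0.056, 20, 0.03, 0.025, 0.414, 0, 0, -0.056, 20])

```text
t: 9.38
tcp_pos: [0.5808, -0.2152, 0.0765]
eef_rot: [[-0.445, 0.895, -0.0], [0.895, 0.445, 0.0], [0.0, -0.0, -1.0]]
contact_force: [0.6, -0.4, -0.6]
gripper_width: 0.029
grip_force: 40.0
```

Request:
apply_moves(increments=[0, 0, 0, 0, 0, 0, 20, 0, 0, 0, 0, 0, 0, 20])

```text
t: 9.62
tcp_pos: [0.581, -0.2156, 0.0774]
eef_rot: [[-0.445, 0.896, 0.0], [0.896, 0.445, -0.0], [-0.0, 0.0, -1.0]]
contact_force: [-0.1, -0.3, -1.1]
gripper_width: 0.0289
grip_force: 40.0
```

Run:
```python
from h import *
plan([.5805,-.2178,.070],116.3,2)
for n in("top","scene"): cv2.imwrite(f"pics/{n}3.png",optics.capture(n))
f=lambda i:cv2.resize(i,None,fx=5,fy=5,interpolation=cv2.INTER_CUBIC)
cv2.imwrite("pics/c5.png",np.hstack([f(cv2.imread("pics/top3.png")[190:270,315:385]),f(cv2.imread("pics/scene3.png")[232:312,168:253])]))
```

```text
t 9.625 p [ 0.581  -0.2156  0.0774] yaw 116.41 F [-0.1 -0.3 -1.1] w 0.0289 grip 40.0
2 rows of [-0.034 -0.029  0.149] [0.001 0.002 0.011]
```

View pics/c5.png

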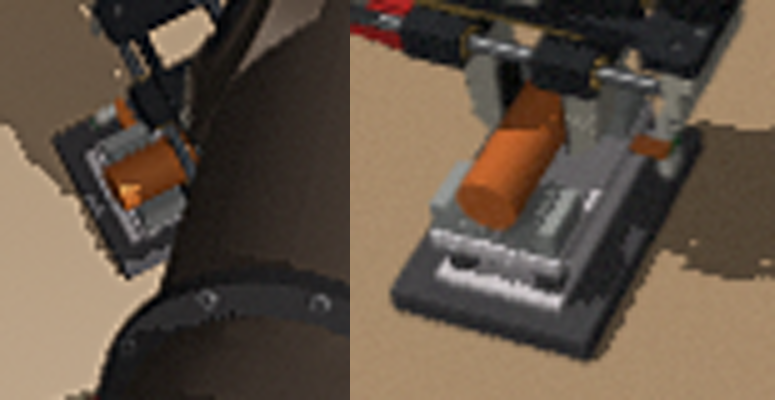

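The roller hovers over the V, with its near end overhanging the near block slightly at scene crop (487,205). One numeric check of the centring in each view before lowering.

Run:
```python
from h import *
a=np.radians(116.35);ex=np.array([np.cos(a),np.sin(a)]);ey=np.array([-ex[1],ex[0]]);b=np.array([.580,-.220]);H=.0772
for n,c,e in(("scene",b+.0029*ex-.0005*ey,-1),("top",b+.001*ex-.0015*ey,1)):
    sat=cv2.cvtColor(cv2.imread(f"pics/{n}3.png"),cv2.COLOR_BGR2HSV)[:,:,1].astype(np.float32); o,_=ray(n,[[0,0]])
    for y in(-.006,0,.006):
        q=np.arange(-.012,.0121,.0005);z=H-np.sqrt(.015**2-y*y)
        uv=proj(n,[[*(c+ex*e*(.06+k)+ey*y),z] for k in q]).astype(np.float32); v=cv2.remap(sat,uv[:,:1],uv[:,1:],cv2.INTER_LINEAR).ravel()
        m=(np.median(v[:15])+np.median(v[-12:]))/2; i=np.where((v[:-1]>m)&(v[1:]<=m))[0]; print(n,"end",y,q[i]*1e3)
    for x in(.045,.05,.055):
        c0=np.array([*(c+ex*e*x),H]);d=c0-o;w=np.cross([*ex,0],d);w/=np.linalg.norm(w)
        k=np.arange(-.022,.0221,.0005);uv=proj(n,[c0+w*t for t in k]).astype(np.float32);v=cv2.remap(sat,uv[:,:1],uv[:,1:],cv2.INTER_LINEAR).ravel()
        m=(v[44]+np.median(np.r_[v[:8],v[-8:]]))/2; j=np.where(v>m)[0]; print(n,"lat",x,k[j[0]]*1e3,k[j[-1]]*1e3,"w.ey",(w[:2]@ey).round(2),"wz",w[2].round(2))
```

```text
scene end -0.006 [-2.5]
scene end 0 [-3.5]
scene end 0.006 [-3.5]
scene lat 0.045 -15.999999999999993 13.000000000000032 w.ey 0.89 wz 0.45
scene lat 0.05 -15.999999999999993 13.000000000000032 w.ey 0.89 wz 0.45
scene lat 0.055 -15.999999999999993 12.500000000000032 w.ey 0.89 wz 0.45
top end -0.006 [-0.5]
top end 0 [1.04083409e-14]
top end 0.006 [-1.]
top lat 0.045 -15.499999999999993 13.500000000000032 w.ey 1.0 wz -0.03
top lat 0.05 -14.999999999999993 13.500000000000032 w.ey 1.0 wz -0.03
top lat 0.055 -15.499999999999993 14.500000000000034 w.ey 1.0 wz -0.03
```

The correction is about −1.4 mm along x and +1.1 mm in y, so tool −0.06, −0.05. Then lower slowly.

Request:
apply_moves(increments=[-0.03, -0.025, 0, 0, 0, 0, 20, -0.03, -0.025, 0, 0, 0, 0, 20, 0, 0, 0.08, 0, 0, 0, 20, 0, 0, 0.08, 0, 0, 0, 20, 0, 0, 0, 0, 0, 0, 20])

```text
t: 10.35
tcp_pos: [0.5803, -0.2172, 0.0729]
eef_rot: [[-0.445, 0.896, -0.0], [0.896, 0.445, 0.0], [0.0, -0.0, -1.0]]
contact_force: [0.1, -0.4, -1.6]
gripper_width: 0.0292
grip_force: 40.0
```

Request:
apply_moves(increments=[0, 0, 0.06, 0, 0, 0, 20, 0, 0, 0.06, 0, 0, 0, 20, 0, 0, 0.06, 0, 0, 0, 20, 0, 0, 0, 0, 0, 0, 20, 0, 0, 0, 0, 0, 0, 20])

```text
t: 10.98
tcp_pos: [0.581, -0.2172, 0.0695]
eef_rot: [[-0.445, 0.895, 0.001], [0.895, 0.445, 0.0], [-0.0, 0.001, -1.0]]
contact_force: [-0.8, 1.4, 6.2]
gripper_width: 0.0293
grip_force: 40.0
```

Request:
apply_moves(increments=[0, 0, 0.05, 0, 0, 0, 20, 0, 0, 0.05, 0, 0, 0, 20, 0, 0, 0.05, 0, 0, 0, 20, 0, 0, 0.05, 0, 0, 0, 20, 0, 0, 0, 0, 0, 0, 20])

```text
t: 11.6
tcp_pos: [0.5812, -0.2171, 0.0647]
eef_rot: [[-0.445, 0.895, 0.002], [0.895, 0.445, 0.0], [-0.001, 0.002, -1.0]]
contact_force: [-0.6, 2.4, 10.2]
gripper_width: 0.0293
grip_force: 40.0
```

Request:
apply_moves(increments=[0, 0, 0, 0, 0, 0, 20, 0, 0, 0, 0, 0, 0, 20])

```text
t: 11.85
tcp_pos: [0.5813, -0.217, 0.0648]
eef_rot: [[-0.445, 0.895, 0.002], [0.895, 0.445, 0.0], [-0.001, 0.002, -1.0]]
contact_force: [-1.8, 1.7, 9.0]
gripper_width: 0.029
grip_force: 40.0
```

Request:
apply_moves(increments=[0, 0, 0.03, 0, 0, 0, 20, 0, 0, 0.03, 0, 0, 0, 20, 0, 0, 0, 0, 0, 0, 20, 0, 0, 0, 0, 0, 0, 20])

```text
t: 12.35
tcp_pos: [0.5813, -0.217, 0.0634]
eef_rot: [[-0.445, 0.895, 0.002], [0.895, 0.445, 0.0], [-0.001, 0.002, -1.0]]
contact_force: [-1.2, 3.1, 9.6]
gripper_width: 0.0289
grip_force: 40.0
```

Run:
```python
from h import *
plan([.5805,-.2178,.0635],116.3,2)
for n in("top","scene"): cv2.imwrite(f"pics/{n}4.png",optics.capture(n))
f=lambda i,k:cv2.resize(i,None,fx=k,fy=k,interpolation=cv2.INTER_CUBIC)
cv2.imwrite("pics/c6.png",np.hstack([f(cv2.imread("pics/top4.png")[190:270,320:365],5),f(cv2.imread("pics/scene4.png")[242:307,170:235],400/65)[:400]]))
```

```text
t 12.35 p [ 0.5813 -0.217   0.0634] yaw 116.44 F [-1.2  3.1  9.6] w 0.0289 grip 40.0
2 rows of [-0.007 -0.022 -0.002] [0.011 0.003 0.014]
```

View pics/c6.png

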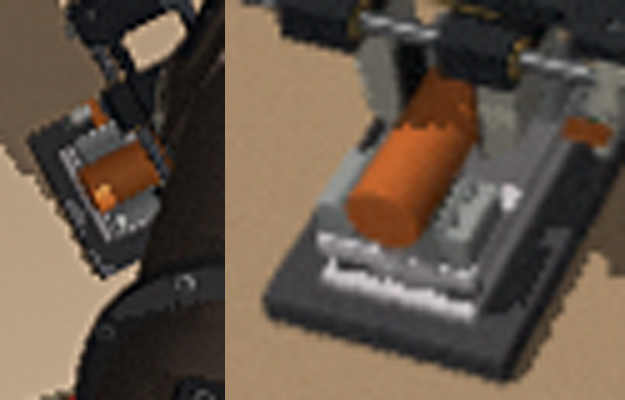

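The roller is seated in both blocks and the cradle has sunk; its lower gap has narrowed. A quick numeric check of centring and sink before handing in.

Run:
```python
from h import *
a=np.radians(116.35);ex=np.array([np.cos(a),np.sin(a)]);ey=np.array([-ex[1],ex[0]]);b=np.array([.580,-.220]);H=.063
for n,c,e in(("scene",b+.0029*ex-.0005*ey,-1),("top",b+.001*ex-.0015*ey,1)):
    sat=cv2.cvtColor(cv2.imread(f"pics/{n}4.png"),cv2.COLOR_BGR2HSV)[:,:,1].astype(np.float32)
    for y in(-.006,0,.006):
        q=np.arange(-.012,.0121,.0005);z=H-np.sqrt(.015**2-y*y)
        uv=proj(n,[[*(c+ex*e*(.06+k)+ey*y),z] for k in q]).astype(np.float32); v=cv2.remap(sat,uv[:,:1],uv[:,1:],cv2.INTER_LINEAR).ravel()
        m=(np.median(v[:15])+np.median(v[-12:]))/2; i=np.where((v[:-1]>m)&(v[1:]<=m))[0]; print(n,"end",y,q[i]*1e3)
# pointer: orange tip height in scene, before/after
for k in(0,4):
    im=cv2.imread(f"pics/scene{k}.png"); h,s,v=cv2.split(cv2.cvtColor(im,cv2.COLOR_BGR2HSV)); m=(h<20)&(s>140)&(v>60); m[:, :222]=0;m[:,245:]=0;m[:250]=0;m[275:]=0
    print(k,np.argwhere(m).mean(0).round(2),m.sum())
d=proj("scene",[[.604,-.165,.05],[.604,-.165,.043]]);print("7 mm sink =",(d[1]-d[0]).round(2),"px")
```

```text
scene end -0.006 [-2.]
scene end 0 [-2.]
scene end 0.006 [-2.]
top end -0.006 [-2.5]
top end 0 [-2.]
top end 0.006 [-1.5]
0 [260.9  228.03] 29
4 [263.04 228.38] 26
7 mm sink = [0.18 2.02] px
```

Both ends sit symmetrically about the V, so the roller is centred. The pointer has dropped 2.1 px, which is about 7 mm of sink. Handing in.

```bash
python3 -c "
from workcell import job
print(job.job_done())"
```

```text
the job is handed in; nothing more can be done
None
```

I handed the job in with the amber roller centred in the V, still gripped and pressed down about 7 mm of the 14 mm spring travel, which should put the pointer mid-band. It finished at 12.5 s; no verdict came back.

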